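# Find the worn clock gear unit by rocking its crank

### The job

One of the three clock gear units in the rack has worn gears: find it by gently rocking their upright crank pins one after the other until you come to it, each pin first to the robot's left until it stops and then to the right until it stops, pushing the pin with a finger (never pinching it, and always below 15 newtons, or the gears are damaged). Lift the unit whose crank has far more play out of its nest and set it down, without dropping it, flat on the floor of the large empty compartment of the oak tray; leave the two sound units seated in the rack and everything else where it is.

Things in the scene. Friction and masses are not known exactly. Their poses are not given: they have to be found in the camera images.
- unit_a_mid (a point): Middle of a gear unit, 29 mm above its underside. Three look alike, about 0.8 kg: dark steel flange 60 (x) x 84 (y) x 14 mm; on it a grey neck 50 (x) x 36 (y) mm with flat sides, up to 58 mm above the underside, two small gears on top (to 66 mm). Grip the neck across its y faces. Its crank sticks out on its -x side; z up.
- pin_a (a point): Point on the axis of the upright steel pin of unit a's crank, 39.5 mm above the unit's underside. Round pin, 12 mm in diameter, from 21.5 to 50.5 mm above the underside. With the crank centred it lies at x = -68 mm, y = 0 in the unit's axes; it swings to +y (left) and -y (right).
- crank_a: Crank of unit a: flat arm 12 mm wide, 15.5 to 21.5 mm above the underside; pin 50 mm from the pivot. Origin on the pivot, 18 mm to -x of the unit's middle. Free play at the pin: about 1 mm either side of centre if sound, 7 mm if worn (one unit, in any nest); it stays where left. Beyond that it springs, 2.5 N per mm. The unit also shifts in its nest, 1 to 2 mm at the pin.
- unit_b_mid (a point): Middle of another gear unit, same shape and axes as unit a.
- pin_b (a point): Point on the axis of the upright steel pin of unit b's crank, 39.5 mm above the unit's underside. Round pin, 12 mm in diameter, from 21.5 to 50.5 mm above the underside. With the crank centred it lies at x = -68 mm, y = 0 in the unit's axes; it swings to +y (left) and -y (right).
- crank_b: Crank of unit b: flat arm 12 mm wide, 15.5 to 21.5 mm above the underside; pin 50 mm from the pivot. Origin on the pivot, 18 mm to -x of the unit's middle. Free play at the pin: about 1 mm either side of centre if sound, 7 mm if worn (one unit, in any nest); it stays where left. Beyond that it springs, 2.5 N per mm. The unit also shifts in its nest, 1 to 2 mm at the pin.
- unit_c_mid (a point): Middle of another gear unit, same shape and axes as unit a.
- pin_c (a point): Point on the axis of the upright steel pin of unit c's crank, 39.5 mm above the unit's underside. Round pin, 12 mm in diameter, from 21.5 to 50.5 mm above the underside. With the crank centred it lies at x = -68 mm, y = 0 in the unit's axes; it swings to +y (left) and -y (right).
- crank_c: Crank of unit c: flat arm 12 mm wide, 15.5 to 21.5 mm above the underside; pin 50 mm from the pivot. Origin on the pivot, 18 mm to -x of the unit's middle. Free play at the pin: about 1 mm either side of centre if sound, 7 mm if worn (one unit, in any nest); it stays where left. Beyond that it springs, 2.5 N per mm. The unit also shifts in its nest, 1 to 2 mm at the pin.
- rack: Fixed aluminium rack 86 (x) x 360 (y) mm with three nests in a row along its y axis, at y = -115, 0 and 115 mm. Origin under its centre. Nest floors are 8 mm above the table; lips 8 mm high around each flange with about 1.5 mm clearance. Each nest holds one unit, square to the rack, crank towards the robot.
- tray: Fixed oak drawer, the reject tray. Origin under the centre of its large empty compartment, 150 (x) x 120 (y) mm inside; floor 6 mm above the table, walls 6 mm thick, top 30 mm above the table. A unit with its crank (104 mm from pin to flange back) fits in square, with its middle 22 mm to the +x side of the compartment's centre. On its -y side is a narrow compartment 60 mm wide with scrap in it.
- scrap_ring: Brass ring, 36 mm across, 8 mm high, lying in the narrow compartment. Bystander, leave alone. Origin: centre of its underside.
- scrap_barrel: Brass barrel, 30 mm across, 18 mm high, in the narrow compartment. Bystander, leave alone. Origin: centre of its underside.
- loupe: Black eye loupe, 40 mm across, 32 mm high, behind the rack. Bystander, leave alone. Origin: centre of its underside.
- oiler: Small amber oil bottle, 28 mm across, 60 mm high, standing. Bystander, leave alone. Origin: centre of its underside.
- driver: Screwdriver, 150 mm long, lying behind the rack. Bystander, leave alone. Origin: about its middle.
- jar: Glass jar with lid, 50 mm across, 45 mm high, standing. Bystander, leave alone. Origin: centre of its underside.
- parts_cup: Steel bowl, 66 mm across, 28 mm high. Bystander, leave alone. Origin: centre of its underside.

How it is judged:
By the outcome, as a careful person would: the job done as asked, in the order asked, and still so for the second after the job is handed in, with the robot touching nothing.
It also fails if it takes over 70 s, if anything falls off the work surface, if the arm or the gripper's body presses on something with over 40 N, if the wrist force passes 120 N, or if a joint passes its speed limit or range.

### The arm

A 7-joint arm with a two-finger parallel gripper is mounted at the origin on the work surface. World frame = base frame: x ahead of the robot, y to its left, z up, the work surface at z = 0. Lengths are in m, angles in rad, forces in N, time in s.
With the tool pointing down it reaches from about 0.425 to 0.875 m from the base axis. Payload 4.7 kg.
Tool frame: the origin (TCP) lies at the very end of the fingers, on their centre line; the grasp point (between the pads) lies 19 mm behind it; x points along the fingers, y is the direction in which the jaws open and shut, and the axes are right-handed (so a half turn about x gives the same grasp; the last joint's range is limited). The gripper opens to 87 mm and grips with 3 to 60 N. Pads are 19 mm wide; open, the fingers measure 117 mm over their backs; the gripper's body (75 mm by 190 mm) begins 51 mm behind the grasp point.
Start: joints at [1.218, 0.321, -0.07, 1.45, 0.023, 1.371, -0.057], TCP at [0.233, -0.607, 0.223] pointing down, gripper open.
Joint ranges: [-2.86, 2.86], [-0.3, 2.09], [-1.38, 1.24], [0.06, 2.45], [-1.56, 4.7], [0.09, 2.05], [-2.69, 2.69]. Speed limits (rad/s): [2.57, 2.57, 3.14, 3.14, 3.14, 3.14, 3.14].

### API

Orientations are given as a unit quaternion [w, x, y, z].
In Python, from bench import move_to, movel, move_j, move_gripper, sleep, solve_ik, sense, capture, Unreachable, job_done gives the robot as it stands. Calls block until the motion is done:
- move_to(position, orientation): joint-space move of the TCP to a pose.
- movel(position, ori=None, rate=0.15): straight line of the TCP; ori=None keeps the orientation; rate is the mean speed in m/s.
- move_j(angles): joint-space move.
- move_gripper(opening, effort=None): finger opening in m; effort is the grip in N (None keeps the last); returns when the fingers have stopped.
- sleep(seconds).
- solve_ik(position, orientation): joint angles nearest the present ones, or None.
- sense(): the state.
- capture(name): name is "scene" or "top" or "wrist"; returns a dict with "image" (480x640x3 uint8, red, green, blue), "fovy" (degrees; the focal length in pixels is half the picture's height over the tangent of half this angle, whatever the lens; pixels are square), "cx", "cy" (the principal point, pixels), "rvec" (rotation vector, rad) and "tvec" (3), from world to camera coordinates, as OpenCV has them; the wrist camera has in their place "mount" (4x4, takes a point from camera to tool coordinates, whose origin is the TCP and whose axes are the tool frame's). Camera axes: x right, y down, z forward; pixel columns grow to the right and rows downward; lengths in m; the calibration is good to about 2 mm. A picture is of the moment at which its call begins: read the wrist's pose just before it. There is no depth.
A pose or a line that the arm cannot do raises Unreachable and nothing moves.
- job_done(): hands the job in, once; it reports no verdict.
The state is a dict: "time_s": time; "q": joint angles; "qvel": joint speeds; "joint_torque": joint torques, N m; "eef_pos": TCP position; "orientation": TCP orientation; "force": force on the tool from outside, world axes, zero at the start; "moment": the same for the moment, N m; "finger_gap": finger opening in m.
Only numpy, scipy, OpenCV 4.12 (cv2) and the standard library are available. Lean on these libraries where they do the work, as an engineer would, in place of code of your own. Each camera call takes 0.05 s, during which the arm holds its last target. There are 200 camera calls.

## Working session

There is one attempt and no reset: what is moved stays moved. The work goes in short steps, each a Python script; the robot and the scene stay as the last script left them, time stands still between calls to the robot, and variables do not carry over. Pictures are saved under pics/ and viewed, about 8 in all and at most 12, crops included, and the job is handed in when it is done.

```bash
mkdir -p pics; python3 - <<'E'
from bench import *
import cv2,json
s=sense();print(s['time_s'],s['eef_pos'],s['orientation'],s['force'],s['finger_gap'])
for n in("top","scene"):
    c=capture(n);cv2.imwrite(f"pics/{n}0.png",c['image'][:,:,::-1])
    json.dump({k:(v.tolist() if hasattr(v,'tolist') else v) for k,v in c.items() if k!='image'},open(n+'.json','w'));print(open(n+'.json').read())
E
```

```text
0.0 [ 0.23289108 -0.60625649  0.22145191] [-0.12833147 -0.6950823  -0.12965072  0.69540084] [0.54178841 0.23052018 0.39724397] 0.08729857606042021
{"fovy": 55.22855585495084, "cx": 314.34725428985195, "cy": 242.65884297513392, "rvec": [2.1662198834303017, -2.109176560636967, 0.15506535239659153], "tvec": [0.00025599506640809443, 0.5607994864033997, 0.8898984191732461]}
{"fovy": 55.738065759669254, "cx": 314.32513209928703, "cy": 245.02502820609072, "rvec": [0.8676465094541967, 2.6096131078799063, -1.0184481108353727], "tvec": [0.45854739491708546, -0.22901242809515363, 1.2462283975958528]}
```

View pics/top0.png

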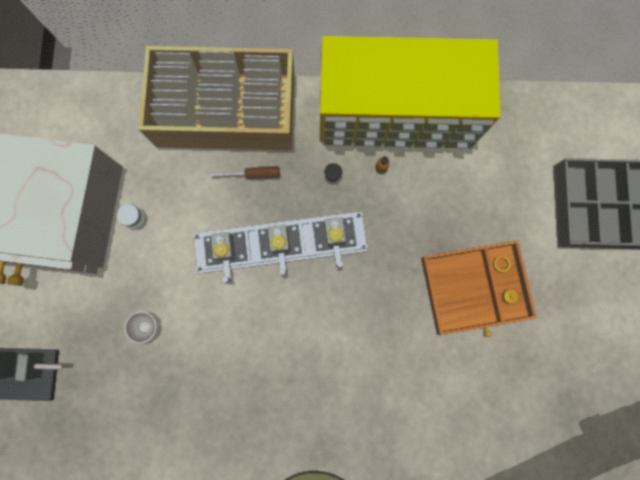

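View pics/scene0.png

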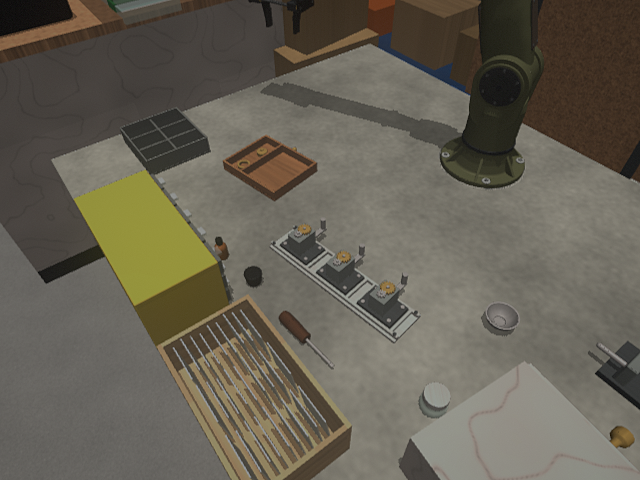

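The top view shows the rack, with units near (221,249), (279,240) and (336,233), and the tray's large compartment at about x 425-495, y 250-332. I'll enlarge both.

```bash
python3 - <<'E'
import cv2
i=cv2.imread("pics/top0.png")
a=cv2.resize(i[200:295,185:375],None,fx=4,fy=4,interpolation=cv2.INTER_CUBIC)
cv2.imwrite("pics/rackcrop.png",a)
cv2.imwrite("pics/traycrop.png",cv2.resize(i[235:340,415:540],None,fx=5,fy=5,interpolation=cv2.INTER_CUBIC))
E
```

```text
(no output)
```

View pics/rackcrop.png

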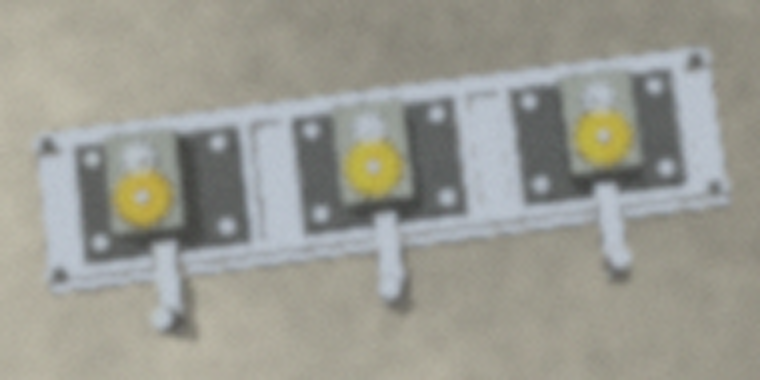

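View pics/traycrop.png

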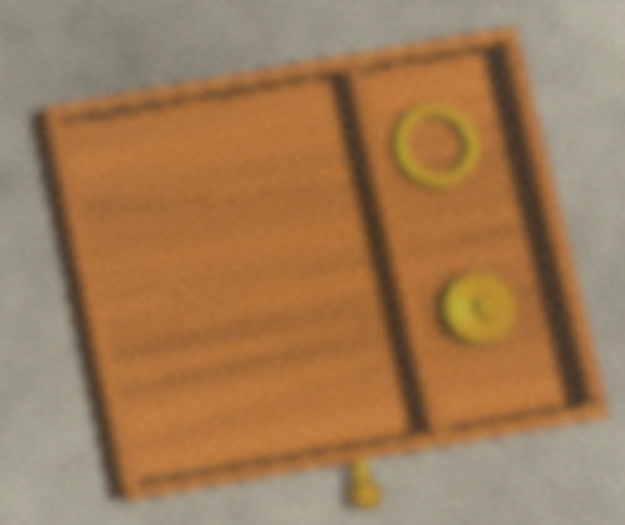

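```bash
cat > h.py <<'E'
import numpy as np, cv2, json
from scipy.optimize import least_squares
from scipy.spatial.transform import Rotation as R
def K(c,h=480):
    f=h/2/np.tan(np.radians(c['fovy'])/2); return np.array([[f,0,c['cx']],[0,f,c['cy']],[0,0,1.]])
def ray2z(c,uv,z):
    M=cv2.Rodrigues(np.array(c['rvec'],float))[0]; t=np.array(c['tvec'],float)
    d=M.T@np.linalg.inv(K(c))@np.array([*uv,1.]); o=-M.T@t
    return (o+d*(z-o[2])/d[2])[:2]
def rot(a): return np.array([[np.cos(a),-np.sin(a)],[np.sin(a),np.cos(a)]])
def fit(model,pts):
    f=lambda p:((np.array(model)@rot(p[2]).T+p[:2])-pts).ravel()
    r=least_squares(f,[*np.mean(pts,0),0.1]); return r.x,np.round(r.fun*1e3,1)
def down(yaw,flip=False):  # tool x down, tool y along the yawed y axis
    y=np.array([-np.sin(yaw),np.cos(yaw),0])*(-1 if flip else 1); x=np.array([0,0,-1.])
    return R.from_matrix(np.c_[x,y,np.cross(x,y)]).as_quat(scalar_first=True)
E
python3 - <<'E'
from h import *
from bench import *
c=json.load(open('top.json'))
un=lambda p,k,o:(np.array(p)+.5)/k-.5+o
rp=[ray2z(c,un(p,4,[185,200]),.016) for p in [(38,135),(708,48),(728,202),(55,292)]]
r,e=fit([(.043,.18),(.043,-.18),(-.043,-.18),(-.043,.18)],rp);print('rack',r,e)
tp=[ray2z(c,un(p,5,[415,235]),.03) for p in [(38,110),(515,30),(605,410),(120,497)]]
t,e=fit([(.081,.066),(.081,-.132),(-.081,-.132),(-.081,.066)],tp);print('tray',t,e)
for p in [(165,318),(390,290),(620,262)]:
    w=ray2z(c,un(p,4,[185,200]),.0585);print('pin in rack axes',w,rot(r[2]).T@(w-r[:2]))
json.dump(dict(rack=list(r),tray=list(t)),open('pose.json','w'))
for y in(.115,0,-.115):
  w=rot(r[2])@[-.068,y]+r[:2]
  for fl in(0,1):print(y,w,fl,solve_ik([*w,.037],down(r[2],fl)))
w=rot(t[2])@[.022,0]+t[:2]
for fl in(0,1):print(w,solve_ik([*w,.037],down(t[2],fl)))
E
```

```text
rack [0.56476362 0.0866694  0.15874299] [ 0.9  2.4  1.9 -1.7 -1.1 -3.9 -1.7  3.2]
tray [ 0.47508663 -0.28745535  0.19636453] [ 2.2 -0.5  2.4  1.5 -2.8 -0.3 -1.8 -0.8]
pin in rack axes [0.48068586 0.18797856] [-0.06700597  0.11332615]
pin in rack axes [0.49750686 0.07725238] [-0.06789974  0.00133314]
pin in rack axes [ 0.51444606 -0.03629741] [-0.06912314 -0.11346667]
0.115 [0.47943973 0.18947424] 0 [ 0.47943381  0.40112873 -1.04023487  1.95467401  0.40776604  1.0145662
  0.98129776]
0.115 [0.47943973 0.18947424] 1 [ 0.36859104  0.34263841 -0.89867501  1.95740808  0.3199433   0.98976336
 -2.09267393]
0 [0.4976186  0.07592016] 0 [ 0.67693553  0.34438095 -0.98839491  1.98389937  0.34379744  0.99087399
  1.25247787]
0 [0.4976186  0.07592016] 1 [ 0.60451339  0.31194658 -0.89944838  1.9856845   0.29387579  0.97840184
 -1.85016709]
-0.115 [ 0.51579747 -0.03763392] 0 [ 0.73504992  0.31599329 -0.80014771  1.95576367  0.27192038  0.97934287
  1.53559811]
-0.115 [ 0.51579747 -0.03763392] 1 [ 0.62352948  0.28453607 -0.66966293  1.95904876  0.21315421  0.96786871
 -1.56043777]
[ 0.49666385 -0.28316304] [ 0.99302146  0.38763765 -0.61427522  1.82913665  0.26085835  1.00608653
  2.03982223]
[ 0.49666385 -0.28316304] [ 0.74462178  0.33857153 -0.31720391  1.83799966  0.12470486  0.98433489
 -0.99936116]
```

```bash
python3 - <<'E'
from h import *
from bench import *
P=json.load(open('pose.json'));r=P['rack']
w=rot(r[2])@[-.068,-.115]+r[:2]
move_to([*w,.15],down(r[2],1)); print(sense()['time_s'])
move_gripper(.036,10)
s=sense();c=capture("wrist");cv2.imwrite("pics/w0.png",c['image'][:,:,::-1])
print(s['time_s'],s['eef_pos'],s['orientation'],s['force'],s['finger_gap'])
json.dump({'mount':np.array(c['mount']).tolist(),'fovy':c['fovy'],'cx':c['cx'],'cy':c['cy'],'p':list(s['eef_pos']),'o':list(s['orientation'])},open('w0.json','w'));print(c['mount'],c['fovy'])
E
```

```text
2.3833
3.4583 [ 0.51579378 -0.03763554  0.14999442] [-0.05607494 -0.70488071 -0.05605309  0.70488072] [ 0.86642912 -0.18529757  0.25506314] 0.036025822995745416
[[ 4.87006917e-04 -2.85899473e-01  9.58259492e-01 -1.62009641e-01]
 [ 9.99999878e-01  2.15972026e-04 -4.43784354e-04 -3.30679980e-04]
 [-8.00795304e-05  9.58259591e-01  2.85899544e-01 -7.95547334e-02]
 [ 0.00000000e+00  0.00000000e+00  0.00000000e+00  1.00000000e+00]] 61.155198463637646
```

View pics/w0.png

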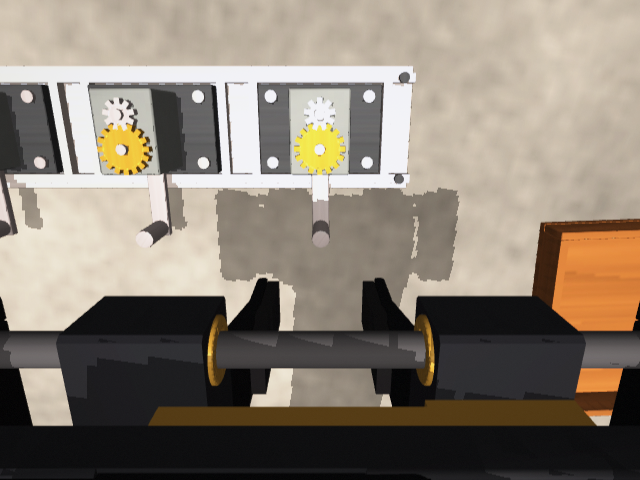

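The pin top is at (320,241), centred between the fingers. The flange is at about (258,83)-(382,83), with its near edge at row 174.

```bash
cat >> h.py <<'E'
def wray(c,uv,z):
    m=np.array(c['mount']);Rt=R.from_quat(c['o'],scalar_first=True).as_matrix()
    o=Rt@m[:3,3]+c['p']; d=Rt@m[:3,:3]@np.linalg.inv(K(c))@np.array([*uv,1.])
    return (o+d*(z-o[2])/d[2])[:2]
E
python3 - <<'E'
from h import *
P=json.load(open('pose.json'));r=P['rack'];c=json.load(open('w0.json'))
f=lambda uv,z:np.round((rot(r[2]).T@(wray(c,uv,z)-r[:2]))*1e3,1)
print('pin R',f((320.5,239),.0585),'pin M',f((146,240),.0585))
for n,uv in dict(fl=(258,83),fr=(379,83),br=(384,174),bl=(256,174)).items():print(n,f(uv,.022))
print('rack',f((412,68),.016),f((409,187),.016))
print('neck top R',f((289,89),.066),f((350,89),.066))
E
```

```text
pin R [ -66.8 -114.6] pin M [-67.5  -0.5]
fl [ 31.4 -72.7]
fr [  31.4 -153.8]
br [ -29.5 -159.8]
bl [-29.6 -68.6]
rack [  41.3 -176.5] [ -39.9 -179.6]
neck top R [ 25.1 -96.6] [  25.1 -131.4]
```

```bash
cat >> h.py <<'E'
from bench import *
def rock(ypin,thr=7.5,zup=.13,xp=-.0675):
    """straddle the pin at rack y=ypin, push left (+y) to the stop, then right; returns free travel estimate"""
    r=json.load(open('pose.json'))['rack'];q=down(r[2],1);ax=rot(r[2])[:,1]
    at=lambda y,z:[*(rot(r[2])@[xp,y]+r[:2]),z]
    movel(at(ypin,zup),q,.25); movel(at(ypin,.037),q,.12); sleep(.15)
    F0=np.mean([sense()['force'] for _ in range(5)],0); gap=sense()['finger_gap']; print('z ok',np.round(F0,2),gap)
    stop={};peak=0
    y=ypin
    for s in(1,-1):
        log=[]
        y=ypin+s*.007 if s>0 else y-.004   # free move before contact
        movel(at(y,.037),rate=.04)
        while True:
            f=-s*((sense()['force']-F0)[:2]@ax); log.append((round((y-ypin)*1e3,1),round(f,1)));peak=max(peak,abs(f))
            if f>thr or abs(y-ypin)>.028: break
            y+=s*(.0015 if f<.8 else .0006); movel(at(y,.037),rate=.03)
        stop[s]=y; print('LEFT' if s>0 else 'RIGHT',log)
    print('pin travel between stops mm',(stop[1]-stop[-1]-gap+.012)*1e3,'peak',peak)
    y+=.006; movel(at(y,.037),rate=.05); movel(at(y,zup),rate=.25); print('t',sense()['time_s'])
E
python3 - <<'E'
from h import *
rock(-.1146)
E
```

```text
z ok [-0.29 -0.12 -0.4 ] 0.035886257697738365
LEFT [(7.0, np.float64(0.2)), (8.5, np.float64(0.4)), (10.0, np.float64(0.4)), (11.5, np.float64(0.1)), (13.0, np.float64(-0.0)), (14.5, np.float64(0.5)), (16.0, np.float64(1.9)), (16.6, np.float64(1.4)), (17.2, np.float64(1.8)), (17.8, np.float64(3.2)), (18.4, np.float64(3.6)), (19.0, np.float64(5.1)), (19.6, np.float64(4.9)), (20.2, np.float64(5.7)), (20.8, np.float64(6.1)), (21.4, np.float64(6.4)), (22.0, np.float64(7.2)), (22.6, np.float64(7.6))]
RIGHT [(18.6, np.float64(-4.2)), (17.1, np.float64(-2.9)), (15.6, np.float64(-0.6)), (14.1, np.float64(-0.6)), (12.6, np.float64(-0.1)), (11.1, np.float64(0.9)), (10.5, np.float64(-0.2)), (9.0, np.float64(-0.7)), (7.5, np.float64(0.9)), (6.9, np.float64(0.2)), (5.4, np.float64(-0.3)), (3.9, np.float64(-0.8)), (2.4, np.float64(0.5)), (0.9, np.float64(-0.6)), (-0.6, np.float64(0.1)), (-2.1, np.float64(-0.0)), (-3.6, np.float64(-0.0)), (-5.1, np.float64(-0.5)), (-6.6, np.float64(-0.3)), (-8.1, np.float64(0.5)), (-9.6, np.float64(0.0)), (-11.1, np.float64(1.4)), (-11.7, np.float64(1.9)), (-12.3, np.float64(2.2)), (-12.9, np.float64(2.5)), (-13.5, np.float64(1.6)), (-14.1, np.float64(1.6)), (-14.7, np.float64(2.5)), (-15.3, np.float64(0.9)), (-15.9, np.float64(1.4)), (-16.5, np.float64(2.7)), (-17.1, np.float64(1.7)), (-17.7, np.float64(2.8)), (-18.3, np.float64(2.9)), (-18.9, np.float64(4.3)), (-19.5, np.float64(5.8)), (-20.1, np.float64(5.2)), (-20.7, np.float64(7.1)), (-21.3, np.float64(6.3)), (-21.9, np.float64(7.3)), (-22.5, np.float64(7.9))]
pin travel between stops mm 21.21374230226147 peak 7.905676073073262
t 20.45
```

```bash
python3 - <<'E'
from h import *
r=json.load(open('pose.json'))['rack']
s=sense();c=capture("wrist");cv2.imwrite("pics/w1.png",c['image'][60:300,150:470,::-1].repeat(2,0).repeat(2,1))
json.dump({'mount':np.array(c['mount']).tolist(),'fovy':c['fovy'],'cx':c['cx'],'cy':c['cy'],'p':list(s['eef_pos']),'o':list(s['orientation'])},open('w1.json','w'))
cmd=rot(r[2])@[-.0675,-.1146-.0225+.006]+r[:2]
print(s['time_s'],s['eef_pos'],cmd,s['finger_gap'])
E
```

```text
20.45 [ 0.51952404 -0.05500119  0.13091396] [ 0.51883623 -0.05345245] 0.036126324223871444
```

View pics/w1.png

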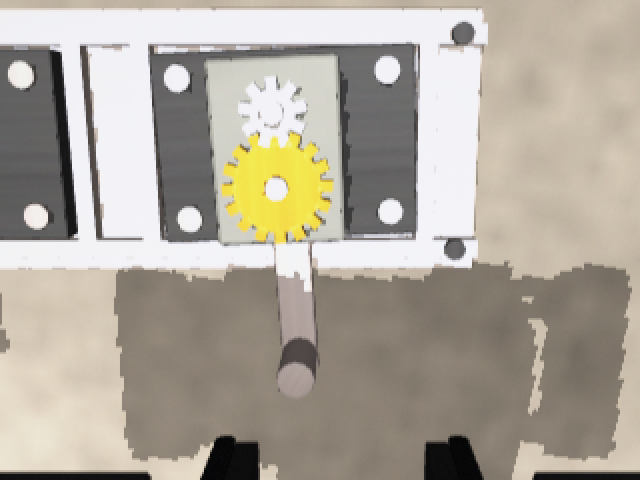

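The crop shows the pin top at (296,380), flange screws at (176,78), (387,69), (189,219) and (390,212), and rack screws at (462,33) and (455,249).

```bash
python3 - <<'E'
from h import *
r=json.load(open('pose.json'))['rack'];c=json.load(open('w1.json'))
f=lambda u,v,z:(rot(r[2]).T@(wray(c,(150+(u-.5)/2,60+(v-.5)/2),z)-r[:2]))*1e3
S=np.array([f(*p,.022) for p in[(176,78),(387,69),(389.5,212),(189,219)]])
print(S); print('pin',f(296,378,.0585),'rackscrews',f(462,33,.016),f(455,249,.016))
a=S[0]-S[1];b=S[0]-S[3];e=S[3]-S[2];g=S[1]-S[2]
d=a+e; yaw=np.degrees(np.arctan2(-d[0],d[1])); print('unit yaw',yaw,'centre',S.mean(0), 'edge yaws',[np.degrees(np.arctan2(-v[0],v[1])) for v in(a,e)],[np.degrees(np.arctan2(v[1],v[0]))for v in(b,g)])
rs=f(462,33,.016)-f(455,249,.016);print('rack edge yaw',np.degrees(np.arctan2(rs[1],rs[0])))
p=rot(np.radians(yaw)).T@(f(296,378,.0585)-S.mean(0));print('pin in unit',p)
q=json.load(open('w0.json'))
E
```

```text
[[  21.92270139  -80.29711829]
 [  24.52926902 -147.03231244]
 [ -20.28336436 -148.51272072]
 [ -22.48414225  -81.98099136]]
pin [ -65.99489269 -118.64046913] rackscrews [  35.62876904 -171.12107919] [ -33.64171333 -171.54458658]
unit yaw 2.0659381995737145 centre [   0.92111595 -114.4557857 ] edge yaws [np.float64(2.236742555615668), np.float64(1.8945745870837178)] [np.float64(2.1715711070615114), np.float64(1.8921072893849353)]
rack edge yaw 0.3502918209870987
pin in unit [-67.02336955  -1.76966731]
```

The image puts the right unit's pin at about -1.8 mm in the unit's axes after the right push. The rest of the motion was the unit turning in its nest, plus the arm lagging its command. That unit looks sound. Next is the middle one, this time logging the actual TCP position.

```bash
cat >> h.py <<'E'
def rock2(ypin,thr=7.5,zup=.13,xp=-.0675,gapc=.028):
    r=json.load(open('pose.json'))['rack'];q=down(r[2],1);ax=rot(r[2])[:,1]
    at=lambda y,z:[*(rot(r[2])@[xp,y]+r[:2]),z]
    act=lambda:(rot(r[2]).T@(np.array(sense()['eef_pos'])[:2]-r[:2]))[1]
    movel(at(ypin,zup),q,.25); move_gripper(gapc)
    movel(at(ypin,.037),q,.15); sleep(.1)
    F0=np.mean([sense()['force'] for _ in range(5)],0); gap=sense()['finger_gap']; print('start',(act()-ypin)*1e3,gap)
    stop={};y=ypin
    for s in(1,-1):
        log=[]; y=ypin+.004 if s>0 else y-.012
        movel(at(y,.037),rate=.04)
        while True:
            f=-s*((sense()['force']-F0)[:2]@ax); a=act()
            log.append((round((y-ypin)*1e3,1),round((a-ypin-s*(gap/2-.006))*1e3,1),float(round(f,1))))
            if f>thr or abs(y-ypin)>.028: break
            y+=s*(.0015 if f<4 else .0008); movel(at(y,.037),rate=.04)
        stop[s]=a; print('LEFT' if s>0 else 'RIGHT','(cmd, pin mm, F)',log)
    print('pin travel mm',(stop[1]-stop[-1]-gap+.012)*1e3)
    y+=.007; movel(at(y,.037),rate=.05); movel(at(y,zup),rate=.25)
    s=sense();c=capture("wrist");n='p%+d'%round(ypin*1e3)
    cv2.imwrite(f"pics/{n}.png",c['image'][60:300,150:470,::-1].repeat(2,0).repeat(2,1))
    json.dump({'mount':np.array(c['mount']).tolist(),'fovy':c['fovy'],'cx':c['cx'],'cy':c['cy'],'p':list(s['eef_pos']),'o':list(s['orientation'])},open(n+'.json','w'))
    print(n,'t',s['time_s'])
E
python3 - <<'E'
from h import *
rock2(0.000)
E
```

```text
start -0.011638582270844654 0.02807145546085621
LEFT (cmd, pin mm, F) [(4.0, np.float64(-3.6), -0.7), (5.5, np.float64(-2.4), -0.7), (7.0, np.float64(-0.9), -0.1), (8.5, np.float64(0.6), -1.0), (10.0, np.float64(1.8), 0.5), (11.5, np.float64(3.3), 1.3), (13.0, np.float64(5.0), 0.6), (14.5, np.float64(6.0), 2.0), (16.0, np.float64(7.0), 4.1), (16.8, np.float64(7.4), 4.9), (17.6, np.float64(7.8), 4.9), (18.4, np.float64(8.2), 6.7), (19.2, np.float64(8.6), 6.5), (20.0, np.float64(9.0), 7.9)]
RIGHT (cmd, pin mm, F) [(8.0, np.float64(17.1), 1.1), (6.5, np.float64(14.9), 1.3), (5.0, np.float64(13.0), 0.3), (3.5, np.float64(11.4), -0.1), (2.0, np.float64(9.9), 0.6), (0.5, np.float64(8.4), 0.4), (-1.0, np.float64(6.9), 0.5), (-2.5, np.float64(5.4), 0.8), (-4.0, np.float64(3.9), 0.7), (-5.5, np.float64(2.5), 0.3), (-7.0, np.float64(1.4), 2.3), (-8.5, np.float64(-0.4), 3.7), (-10.0, np.float64(-2.1), 1.5), (-11.5, np.float64(-3.6), 2.3), (-13.0, np.float64(-4.7), 3.1), (-14.5, np.float64(-5.8), 5.0), (-15.3, np.float64(-6.3), 5.4), (-16.1, np.float64(-6.7), 6.9), (-16.9, np.float64(-7.2), 7.4), (-17.7, np.float64(-7.6), 7.8)]
pin travel mm 16.586815014899514
p+0 t 32.05
```

The middle unit's commanded travel is 21.6 mm, against 21.2 mm for the right one. They behave alike, so both look sound. Next I rock the left unit.

```bash
sed -i 's/abs(y-ypin)>.028: break/abs(y-ypin)>.032: break/' h.py; python3 - <<'E'
from h import *
rock2(0.1142)
E
```

```text
start 0.18637222844498924 0.027861926444020635
LEFT (cmd, pin mm, F) [(4.0, np.float64(-3.5), 0.2), (5.5, np.float64(-2.3), 0.0), (7.0, np.float64(-0.8), 0.2), (8.5, np.float64(0.7), -0.6), (10.0, np.float64(2.2), -0.3), (11.5, np.float64(3.7), -1.0), (13.0, np.float64(5.2), -0.8), (14.5, np.float64(6.7), -0.5), (16.0, np.float64(8.0), 0.9), (17.5, np.float64(9.3), 1.8), (19.0, np.float64(11.1), 0.8), (20.5, np.float64(12.1), 1.7), (22.0, np.float64(13.3), 5.2), (22.8, np.float64(13.7), 4.7), (23.6, np.float64(14.1), 5.2), (24.4, np.float64(14.5), 6.1), (25.2, np.float64(14.8), 7.7)]
RIGHT (cmd, pin mm, F) [(13.2, np.float64(22.1), 0.4), (11.7, np.float64(20.0), 0.9), (10.2, np.float64(18.1), 1.4), (8.7, np.float64(16.5), 0.9), (7.2, np.float64(15.0), 0.7), (5.7, np.float64(13.5), 0.7), (4.2, np.float64(12.0), 0.3), (2.7, np.float64(10.5), -0.2), (1.2, np.float64(9.0), 1.0), (-0.3, np.float64(7.5), -0.5), (-1.8, np.float64(6.0), 0.5), (-3.3, np.float64(4.5), 0.1), (-4.8, np.float64(3.0), 0.9), (-6.3, np.float64(1.5), 0.7), (-7.8, np.float64(-0.0), -0.0), (-9.3, np.float64(-1.5), 1.1), (-10.8, np.float64(-3.0), 0.8), (-12.3, np.float64(-4.1), 1.8), (-13.8, np.float64(-5.8), 1.6), (-15.3, np.float64(-7.5), 2.0), (-16.8, np.float64(-9.0), 1.2), (-18.3, np.float64(-10.0), 2.6), (-19.8, np.float64(-11.1), 5.0), (-20.6, np.float64(-11.5), 6.6), (-21.4, np.float64(-11.9), 6.5), (-22.2, np.float64(-12.2), 7.6)]
pin travel mm 27.067187376134576
p+114 t 45.6
```

View pics/p+114.png

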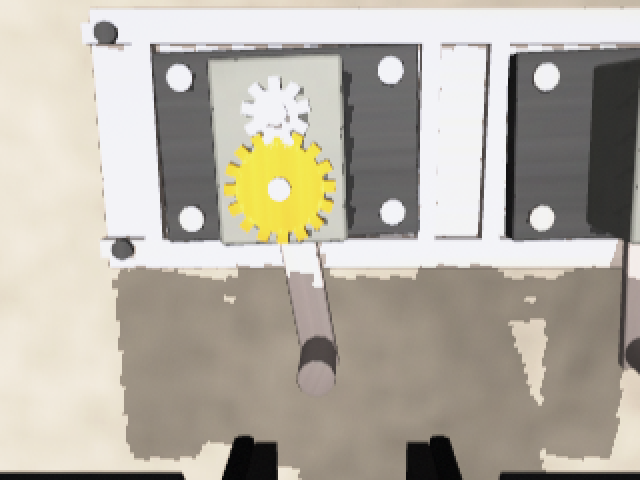

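The left unit is the worn one: 27.1 mm of pin travel against 16.6 mm, and in the picture its pin sits well off to the right (316,375). Its flange screws are at (179,78), (390,70), (392,212) and (191,219). Now I grip it.

```bash
python3 - <<'E'
from h import *
P=json.load(open('pose.json'));r=P['rack'];c=json.load(open('p+114.json'))
S=np.array([wray(c,(150+(u-.5)/2,60+(v-.5)/2),.022) for u,v in[(179,78),(390,70),(392,212),(191,219)]])
d=S[0]-S[1]+S[3]-S[2];yaw=np.arctan2(-d[0],d[1]);ctr=S.mean(0)
print('centre in rack',rot(r[2]).T@(ctr-r[:2])*1e3,'yaw rel deg',np.degrees(yaw-r[2]))
q=down(yaw,1)
movel([*ctr,.125],q,.25); move_gripper(.062)
movel([*ctr,.030],q,.15); print(sense()['eef_pos'],sense()['force'])
move_gripper(.02,40); s=sense();print('gap',s['finger_gap'],s['force'],s['eef_pos'])
movel([*ctr,.145],q,.15); s=sense();print(s['time_s'],s['finger_gap'],s['force'],s['eef_pos'])
E
```

```text
centre in rack [  0.65970288 115.37093904] yaw rel deg 1.94744581284388
[0.54778515 0.20122872 0.03077023] [0.689087   0.18413065 0.30632246]
gap 0.03550632913759985 [-0.31527237 -1.46950825  2.79465152] [0.54752115 0.20036697 0.03039738]
49.225 0.035739419147022 [-0.49871103 -0.99476871 -8.79293374] [0.54594735 0.20006039 0.14316124]
```

```bash
python3 - <<'E'
from h import *
t=json.load(open('pose.json'))['tray'];q=down(t[2],1)
w=rot(t[2])@[.022,0]+t[:2]
movel([*w,.145],q,.25); print(sense()['time_s'],sense()['eef_pos'])
movel([*w,.040],q,.12); sleep(.1); F0=sense()['force'][2]; z=.034
movel([*w,z],q,.05)
while True:
    s=sense(); f=s['force'][2]-F0; print(round(z,4),round(s['eef_pos'][2],4),round(f,1),s['time_s'])
    if f>3 or z<.024: break
    z-=.001; movel([*w,z],q,.03)
s=sense();c=capture("wrist");cv2.imwrite("pics/place.png",c['image'][:,:,::-1])
E
```

```text
51.325 [ 0.49718372 -0.28145011  0.14504238]
0.034 0.0336 1.0 52.7167
0.033 0.033 0.1 52.9667
0.032 0.0319 0.6 53.2167
0.031 0.0309 0.5 53.4667
0.03 0.0299 -0.0 53.7167
0.029 0.0289 0.0 53.9667
0.028 0.0284 4.0 54.2167
```

View pics/place.png

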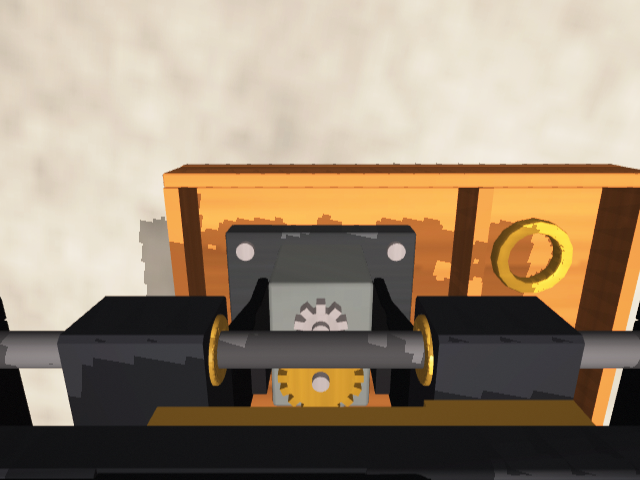

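The unit is on the floor of the large compartment, square and clear of the walls. I'll release it, back off and check.

```bash
python3 - <<'E'
from h import *
p=np.array(sense()['eef_pos'])
move_gripper(.058); movel([p[0],p[1],.17],None,.2)
s=sense();w=capture("wrist")['image'];c=capture("scene")['image']
cv2.imwrite("pics/fin.png",np.hstack([cv2.resize(w,(400,300)),cv2.resize(c[110:350,200:520],(400,300))])[:,:,::-1]);print(s['time_s'],s['force'],s['finger_gap'])
E
```

```text
55.8333 [-0.30068183  0.38081224 -0.04546354] 0.057872206928360176
```

View pics/fin.png

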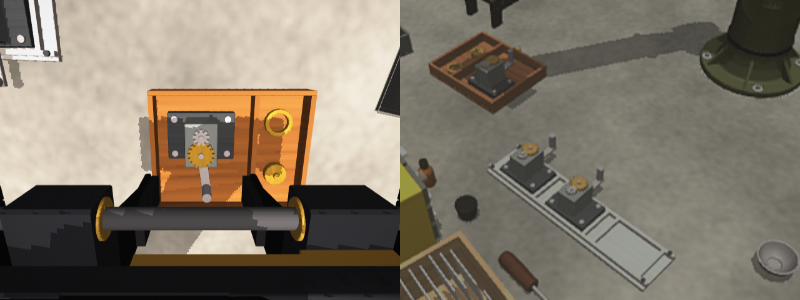

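The unit lies flat in the large compartment, the other two are still in the rack, and the gripper is clear.

```bash
python3 -c "
from bench import *
job_done();print(sense()['time_s'])"
```

```text
the job is handed in; nothing more can be done
the job is handed in; nothing more can be done
```

The worn unit was the one in the left nest. It now lies flat in the large compartment of the tray, and I handed the job in at about 56 s on the robot's clock.

**Finding it:** I rocked the pins in the order right, middle, left, each to the left stop and then the right stop. One finger pushed at a time, and the highest force I read was about 7.9 N.

| Unit | Pin travel, actual TCP position | Pin travel, commanded position |
|---|---|---|
| Right | not logged | 21.2 mm |
| Middle | 16.6 mm | 21.6 mm |
| Left | 27.1 mm | 31.5 mm (from the logged stops) |

**Moving it:** I gripped the left unit by its neck at 40 N and lifted it over the others. I lowered it until the floor took its weight, with 4 N of contact at the expected height, then let go.

**Final checks:** The last pictures show the unit square in the large compartment and clear of the walls. The two sound units are still in the rack, the things in view look untouched, and the gripper is clear. I did not check the jar in a final picture.

**What disagreed:**
- **Right unit:** I only logged commanded positions, and the arm lags its command under load, so its play at first looked worn. A close-up put its pin only about 1.8 mm off centre, and the match with the middle unit confirmed it was sound.
- **Sound units' travel:** This was larger than the stated play alone, because the units turn about 2° in their nests and the crank springs. The sound units were left slightly turned in their nests but still seated.

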